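Put the glue jar, wax tin and screw box back in their own trays

TASK

The three things in the bench trays stand in each other's places: put the glue jar in the middle of the round dish, the wax tin in the middle of the square tray, and the screw box in the middle of the oblong tray with its long side along the tray, all upright. Use the spare board, or another free spot, to make room on the way, and leave the oak wedge, the bench dog and the block plane where they lie.

Things in the scene. Friction and masses are not known exactly. Their poses are not given: they have to be found in the camera images.
- glue_jar: Upright round jar, brown below and with a dark screw lid, 59 mm across (body and lid alike), 76 mm high, about 0.2 kg; the lid does not turn. Starts in the square tray. Origin: centre of its underside; z up; round, so its yaw does not matter.
- wax_tin: Flat round tin, its lid with a blue-grey edge and a pale round top, 67 mm across at the lid (64 mm below it), 24 mm high, the lid being the upper 11 mm; about 0.09 kg; the lid does not open. Starts in the oblong tray. Origin: centre of its underside; z up; its yaw does not matter.
- screw_box: Small beech box with a flat closed lid (does not open), 58 mm (its x) by 78 mm (its y, long side), 40 mm high, about 0.22 kg; grip it across the 58 mm. Starts in the round dish, turned any way. Origin: centre of its underside; z up.
- round_dish: Home of the glue jar. Round wooden dish, fixed to the bench: 124 mm outside, about 110 mm inside, floor 4 mm above the bench, rim 6 mm wide with its top 9 mm above the bench; a flat 60 mm cork disc marks the middle of its floor. Origin: its centre, at bench height.
- square_tray: Home of the wax tin. Square wooden tray, fixed: 116 mm outside, 104 mm inside, floor 4 mm above the bench, rim 6 mm wide with its top 9 mm above the bench; a flat 68 mm cork disc marks the middle. Origin: its centre, at bench height; x and y along its sides.
- oblong_tray: Home of the screw box. Oblong wooden tray, fixed: 92 mm (its x) by 142 mm (its y, long side) outside, 80 by 130 mm inside, floor 4 mm above the bench, rim 6 mm wide with its top 9 mm above the bench; a flat cork patch 58 by 78 mm marks the middle, its long side along y. Origin: its centre, at bench height.
- spare_board: Flat plywood board without a rim, fixed and empty at the start: 125 mm (its x) by 105 mm (its y), 6 mm thick; a free spot to set something down on the way. Origin: its centre, at bench height.
- oak_wedge: Bystander, loose: pale oak wedge, 26 x 80 x 18 mm, lying on the bench between the trays. Origin: centre of its underside; y along its length.
- bench_dog: Bystander, loose: black iron bar with a square head, 32 x 144 x 30 mm, lying on the bench. Origin: centre of its underside; y along its length.
- block_plane: Bystander, loose: steel block plane, 49 x 161 x 55 mm, standing on its sole. Origin: centre of its underside; y along its length.
There are look-alikes about, which are no part of the job. What is shaped like the glue_jar but pink or red is not meant.

How it is judged:
By the outcome, as a careful person would: the job done as asked, in the order asked, and still so for the second after the job is handed in, with the robot touching nothing.
It also fails if it takes over 104 s, if anything falls off the work surface, if the arm or the gripper's body presses on something with over 40 N, if the wrist force passes 120 N, or if a joint passes its speed limit or range.

ROBOT

A 6-joint arm with a two-finger parallel gripper is mounted at the origin on a cart in front of the work surface, level with it; the furniture and walls round the work are solid. World frame = base frame: x ahead of the robot, y to its left, z up, the work surface at z = 0. Lengths are in mm, angles in rad, forces in N, time in s.
With the tool pointing down it reaches from about 300 to 775 mm from the base axis. Payload 14.6 kg.
Tool frame: the origin (TCP) lies on the centre line of the jaws, within the pads' length; the fingertips stand 8 mm ahead of it and the grasp point (between the pads) lies 11 mm behind it; z points along the fingers, y is the line along which they close (so a half turn about z gives the same grasp; the last joint's range is limited). The gripper opens to 94 mm and grips with 3 to 60 N. Pads are 16 mm wide; open, the fingers measure 119 mm over their backs; the gripper's body (75 mm by 177 mm) begins 78 mm behind the grasp point.
Start: joints at [-1.266, 0.3, 1.521, -0, 1.321, -0.067], TCP at [199.804, -512.414, 213.446] pointing down, gripper open.
Joint ranges: [-3.03, 3.03], [-0.79, 2.21], [0.23, 2.52], [-1.04, 4.18], [0, 3.07], [-2.55, 2.55]. Speed limits (rad/s): [2.22, 2.22, 2.57, 3.14, 3.14, 3.14].

INTERFACE

Orientations are given as [roll, pitch, yaw] about the fixed x, y, z axes, in that order (R = Rz(yaw) Ry(pitch) Rx(roll)).
In Python, from cell import manip gives the robot as it stands.
- The arm moves only by the tool jog_arm, never from a script. Its argument "rows" is one flat list of numbers, 7 for each row, row after row: the shift along the world's x, y, z in cm, then the turn, a rotation vector about the world's x, y, z in rad, then the closure, from 0 (fully open) to 1 (shut). In form: [dx, dy, dz, rx, ry, rz, fingers, dx, dy, dz, rx, ry, rz, fingers, ...]. A call has 1 to 20 rows; each row shifts and turns the commanded pose from where the row before left it; what a row does not reach is not made up. A row lasts 1/12 s, in which the tool goes at most 41.7 mm and 7.16 degrees, less where a joint would pass 70% of its speed; a pose out of reach is approached as far as the arm can. A call with a gripper value outside its range is refused whole. The fingers move at their own pace and stop on an object; "newtons" is the grip in N (left out, the last holds). Time passes only in rows, so rows that do not move let the fingers close. It gives the time, the measured TCP pose, the force, the opening and the grip force at its end, in the units of the state.
- manip.read_state(): the state, without advancing time (a new reading comes with each control period).
- manip.camera(name): name is "scene" or "top" or "wrist"; returns (picture, depth): 400x640x3 uint8, blue, green, red; 400x640 float32, mm along the optical axis (not along the pixel's ray), 0 where there is no reading.
- manip.camera_model(name): a dict with "K" (3x3 intrinsics, pixels), "R" (3x3) and "t" (3): a world point X has camera coordinates R X + t. Camera axes: x right, y down, z forward; pixel columns grow to the right and rows downward; lengths in mm; the calibration is good to about 2 mm. A picture is of the moment at which its call begins: read the wrist's pose just before it. camera_model takes no time and is no camera call; for the wrist camera it gives the pose at the moment of the call.
- manip.sign_off(): hands the job in; it is judged then, once.
The state is a dict: "clock": time; "joints": joint angles; "qd": joint speeds; "effort": joint torques, N m; "eef_pos": TCP position; "eef_rot": TCP orientation; "wrist_force": force on the tool from outside, world axes, zero at the start; "moment": the same for the moment, N m; "finger_gap": finger opening in mm; "finger_force": force on a finger pad.
Only numpy, scipy, OpenCV 4.12 (cv2) and the standard library are available. Lean on these libraries where they do the work, as an engineer would, in place of code of your own. Each camera call takes 0.05 s, during which the arm holds its last target. There are 200 camera calls.

## Working session

There is one attempt and no reset: what is moved stays moved. The work goes in short steps, Python scripts to look and compute and a tool call to move; the robot and the scene stay as the last step left them, time stands still between calls to the robot, and variables do not carry over. Pictures are saved under pics/ and viewed, at most 14 in all, crops included, and the job is handed in when it is done.

Besides the shell and the picture viewer there is one more tool, called after "Call:" as name(argument=value, ...) on one line, values as JSON. jog_arm: Moves the arm, as the interface text tells. Its arguments: {"type":"object","properties":{"rows":{"type":"array"},"newtons":{"type":"number"}},"required":["rows"]}

```bash
mkdir -p pics
cat > h.py <<'E'
import numpy as np, cv2
from cell import manip
def shot(n,f):
    m=manip.camera_model(n); im,d=manip.camera(n); cv2.imwrite(f'pics/{f}.png',im); np.savez(f'pics/{f}.npz',im=im,d=d,K=m['K'],R=m['R'],t=m['t']); return im,d,m
def ray(m,u,v,z):
    K,R,t=(np.array(m[k],float) for k in 'KRt'); t=t.ravel()
    d=R.T@np.linalg.solve(K,[u,v,1]); c=-R.T@t; return c+d*(z-c[2])/d[2]
def world(m,d):
    K,R,t=(np.array(m[k],float) for k in 'KRt'); v,u=np.indices(d.shape)
    p=np.stack([u,v,np.ones_like(u)],-1).reshape(-1,3)@np.linalg.inv(K).T*d.reshape(-1,1)
    return ((p-t.ravel())@R).reshape(*d.shape,3)
E
python3 - <<'E'
from h import *
print(manip.read_state())
shot('top','top0');shot('scene','scene0')
E
```

```text
{'clock': 0.0, 'joints': array([-1.26557328e+00,  3.00475166e-01,  1.52161248e+00, -1.06570511e-06,
        1.32068850e+00, -6.65881648e-02]), 'qd': array([ 2.12693460e-05,  9.83696337e-04,  3.34481667e-04, -3.31135012e-04,
       -8.68754534e-04, -4.89410816e-04]), 'effort': array([-1.68212486e-03, -5.31807125e+01, -3.52736449e+01,  7.07280566e-02,
        2.45325227e-02, -8.37104449e-05]), 'eef_pos': array([ 199.74051209, -512.16549864,  212.87081196]), 'eef_rot': array([-3.14041172e+00, -7.77180688e-05,  3.71811434e-01]), 'wrist_force': array([0.43801677, 0.27156874, 0.01097588]), 'moment': array([0.0105932 , 0.01634331, 0.04075673]), 'finger_force': 0.0, 'finger_gap': 93.5528270433334}
```

View pics/top0.png

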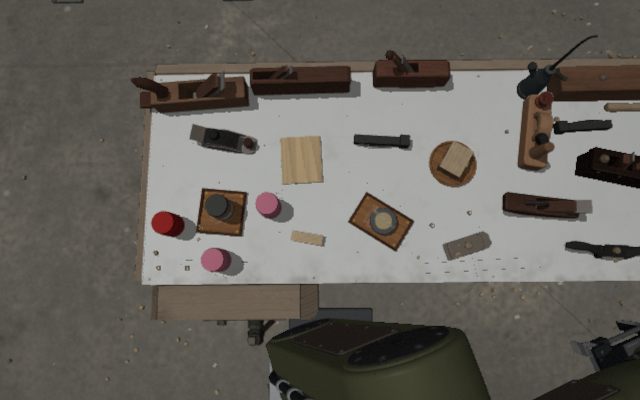

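View pics/scene0.png

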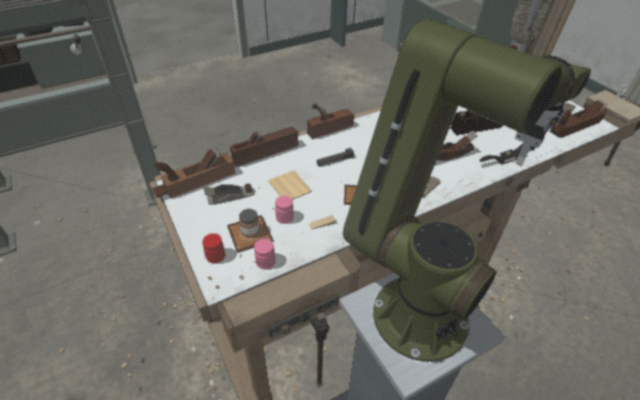

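The top view shows: jar (217,206) in the square tray, dark lid. Pink and red look-alikes are at (268,205), (215,260) and (167,224). The tin is at (383,220) in the oblong tray, the box at (456,160) in the dish, and the board at (302,160). The dark-lidded jar in the square tray fits the description, so I'll confirm it in a crop.

```bash
cat > m.py <<'E'
from h import *
import sys
f=np.load(sys.argv[1]); im,d=f['im'],f['d']; W=world(f,d); Z=W[...,2]
print('bench z',np.median(Z[100:280,200:500]))
def blob(name,box,lo,hi,mask=None):
    x0,y0,x1,y1=box; m=np.zeros(Z.shape,np.uint8); s=(slice(y0,y1),slice(x0,x1))
    m[s]=((Z[s]>lo)&(Z[s]<hi)); 
    n,l,st,c=cv2.connectedComponentsWithStats(m); i=1+np.argmax(st[1:,4]); k=l==i
    zz=np.median(Z[k]); P=W[k][:,:2].astype(np.float32); r=cv2.minAreaRect(P)
    (cx,cy),rad=cv2.minEnclosingCircle(P)
    print(name,'z',zz.round(1),'n',k.sum(),'rect',np.round(r[0],1),np.round(r[1],1),round(r[2],1),'circ',round(cx,1),round(cy,1),round(rad,1),'mean',P.mean(0).round(1))
if __name__=='__main__':
    blob('jar',(198,185,246,235),60,95)
    blob('pink1',(254,188,284,222),60,95)
    blob('pink2',(198,244,234,275),60,95)
    blob('red',(148,208,188,240),60,95)
    blob('tin',(345,190,415,250),18,40)
    blob('box',(428,138,480,190),34,60)
    blob('board',(270,130,330,190),3,15)
    blob('sq',(190,180,248,240),3,200)
    blob('obl',(345,190,415,250),3,200)
    blob('dish',(426,136,482,192),3,200)
    blob('wedge',(285,225,330,250),9,40)
    blob('dog',(345,125,420,155),9,60)
    blob('plane',(185,118,262,158),9,100)
    c=im[110:285,140:500]; cv2.imwrite('pics/crop0.png',cv2.resize(c,None,fx=2.2,fy=2.2,interpolation=cv2.INTER_CUBIC))
E
python3 m.py pics/top0.npz
```

```text
bench z 1.0287508982589038
jar z 80.5 n 465 rect [486.  280.1] [55.5 54.1] 7.3 circ 486.1 279.4 28.5 mean [485.1 278.1]
pink1 z 76.7 n 416 rect [489.4 158.6] [54.5 52.9] 3.5 circ 490.2 160.4 28.5 mean [489.7 158.8]
pink2 z 76.8 n 444 rect [358.  285.6] [54.7 53.7] 31.4 circ 357.9 285.6 28.5 mean [357.5 284.6]
red z 76.8 n 446 rect [446.9 408.9] [53.9 53.4] 47.7 circ 447.0 409.0 28.3 mean [446.3 406.5]
tin z 28.2 n 562 rect [ 451.5 -125.5] [65.1 65. ] 42.5 circ 451.2 -126.3 33.5 mean [ 450.7 -125.7]
box z 44.0 n 734 rect [ 604.6 -314.5] [64.4 79.7] 59.2 circ 604.1 -313.4 47.0 mean [ 603.7 -313.1]
board z 6.5 n 1801 rect [618.8  81.6] [117.4 133.3] 89.6 circ 617.4 82.5 82.9 mean [616.1  80.5]
sq z 8.3 n 1863 rect [481.4 283.4] [125.  128.1] 80.6 circ 480.8 285.8 81.0 mean [477.5 280.9]
obl z 8.0 n 1818 rect [ 453.9 -123.1] [148.  104.4] 60.2 circ 455.0 -123.0 83.6 mean [ 450.9 -123.1]
dish z 16.8 n 1598 rect [ 603.6 -315.7] [122.3 126.3] 47.4 circ 603.7 -314.1 66.1 mean [ 597.9 -309.4]
wedge z 13.8 n 219 rect [410.1  57.5] [61.3 26.2] 79.2 circ 409.7 57.7 32.6 mean [409.   53.9]
dog z 22.3 n 592 rect [ 662.5 -129.6] [142.9  30.7] 87.1 circ 661.3 -129.7 72.3 mean [ 661.2 -132.6]
plane z 39.6 n 880 rect [671.3 298.3] [124.7  49.8] 81.1 circ 670.6 297.6 65.7 mean [669.1 298. ]
```

View pics/crop0.png

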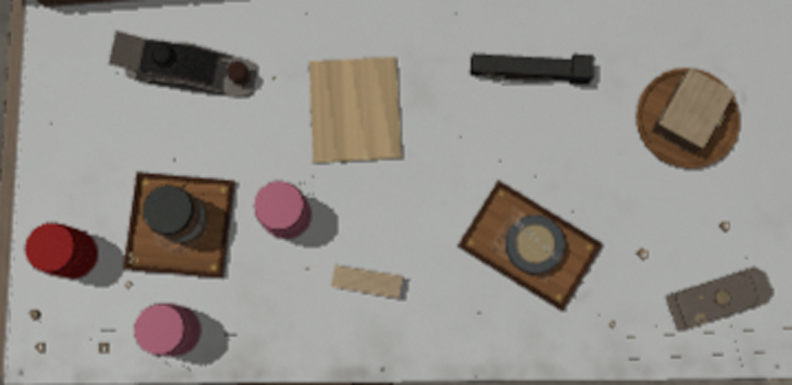

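The crop confirms the dark-lidded jar at (170,208) in the crop is the only non-pink, non-red jar, standing in the square tray. Plan: tin → board, box → oblong, jar → dish, tin → square. Next I refine the tray centres and yaws by colour.

```bash
cat > t.py <<'E'
from h import *
f=np.load('pics/top0.npz'); im=f['im']; hsv=cv2.cvtColor(im,cv2.COLOR_BGR2HSV)
S=hsv[...,1]
def fit(name,box,z,thr,area=None):
    x0,y0,x1,y1=box; m=np.zeros(S.shape,np.uint8); m[y0:y1,x0:x1]=(S[y0:y1,x0:x1]>thr)
    c=max(cv2.findContours(m,cv2.RETR_EXTERNAL,cv2.CHAIN_APPROX_NONE)[0],key=cv2.contourArea)[:,0]
    P=np.array([ray(f,u,v,z)[:2] for u,v in c],np.float32)
    h=cv2.convexHull(P); r=cv2.minAreaRect(h); print(name,np.round(r[0],1),np.round(r[1],1),round(r[2],1),'circ',np.round(cv2.minEnclosingCircle(h)[0],1),np.round(cv2.minEnclosingCircle(h)[1],1), 'ell',np.round(cv2.fitEllipse(h)[0],1))
for thr in (70,100):
    print(thr)
    fit('sq',(190,180,250,240),9,thr); fit('obl',(340,188,418,252),9,thr); fit('dish',(426,136,482,192),9,thr); fit('board',(272,128,330,190),6,min(thr,80))
print(S[200,300],S[215,225],S[220,360],S[175,440],S[160,300])
P=lambda u,v,z:ray(f,u,v,z).round(1)
E
python3 t.py
python3 - <<'E'
from h import *
manip_m=manip.camera_model('wrist'); R=np.array(manip_m['R']);t=np.array(manip_m['t']).ravel()
print('wristcam pos',-R.T@t,'fwd',R[2],'K',manip_m['K'])
f=np.load('pics/top0.npz');print('top cam',-f['R'].T@f['t'].ravel(), f['K'][0,0], f['R'])
E
```

```text
70
sq [480.7 286.3] [115.2 114.2] 84.3 circ [481.4 286.5] 79.2 ell [480.1 288.1]
obl [ 453.1 -122.2] [139.5  89.6] 57.4 circ [ 452.3 -121.7] 81.1 ell [ 453.2 -121.6]
dish [ 602.  -314.1] [120.4 118.5] 42.4 circ [ 602.2 -313.5] 60.9 ell [ 602.1 -313.6]
board [617.8  80.5] [123.2 103.1] 2.6 circ [618.  81.] 78.8 ell [618.8  81.3]
100
sq [480.8 286.3] [114.5 113. ] 84.4 circ [480.3 285.6] 77.8 ell [480.3 285.4]
obl [ 453.  -121.8] [139.1  89.1] 57.3 circ [ 453.6 -122.1] 80.2 ell [ 453.7 -120.8]
dish [ 597.8 -310.7] [119.4 109.1] 54.9 circ [ 602.1 -313.2] 60.1 ell [ 602.3 -313.6]
board [617.9  80.9] [122.2 101.5] 2.6 circ [618.2  81. ] 76.9 ell [616.4  83. ]
3 115 142 144 86
wristcam pos [ 265.39896503 -486.62489752  383.44619574] fwd [-0.23052764 -0.08912724 -0.96897541] K [[349.85236718   0.         319.93790356]
 [  0.         349.85236718 198.89957117]
 [  0.           0.           1.        ]]
top cam [ 331.42375585   19.75553445 1057.94998543] 413.42310744458615 [[-0.00883896 -0.99991314 -0.00977659]
 [-0.98684381  0.010301   -0.16134803]
 [ 0.16143472  0.00822182 -0.98684914]]
```

Sizes and heights agree with the given dimensions: tin (451,-126), box (604,-313) with its long side at -30.8°, jar (486,280), oblong long axis at 57.3°. Moving above the tin.

Call:
jog_arm(rows=[1.8, 2.75, -0.45, 0, 0, -0.067, 0, 1.8, 2.75, -0.45, 0, 0, -0.067, 0, 1.8, 2.75, -0.45, 0, 0, -0.067, 0, 1.8, 2.75, -0.45, 0, 0, -0.067, 0, 1.8, 2.75, -0.45, 0, 0, -0.067, 0, 1.8, 2.75, -0.45, 0, 0, -0.067, 0, 1.8, 2.75, -0.45, 0, 0, -0.067, 0, 1.8, 2.75, -0.45, 0, 0, -0.067, 0, 1.8, 2.75, -0.45, 0, 0, -0.067, 0, 1.8, 2.75, -0.45, 0, 0, -0.067, 0, 1.8, 2.75, -0.45, 0, 0, -0.067, 0, 1.8, 2.75, -0.45, 0, 0, -0.067, 0, 1.8, 2.75, -0.45, 0, 0, -0.067, 0, 1.8, 2.75, -0.45, 0, 0, -0.067, 0, 0, 0, 0, 0, 0, 0, 0, 0, 0, 0, 0, 0, 0, 0], newtons=20)

```text
clock: 1.43
eef_pos: [452.0, -126.3, 149.9]
eef_rot: [3.141, 0.001, -0.563]
wrist_force: [-0.4, -0.6, -0.5]
finger_gap: 94.2
finger_force: 0.0
```

Run:
```python
from h import *
s=manip.read_state();print(s['eef_pos'],s['eef_rot'],s['joints'],s['clock'])
im,d,m=shot('wrist','w1'); f=np.load('pics/w1.npz')
W=world(f,d);Z=W[...,2];print(np.percentile(Z[d>0],[5,25,50,75,95]))
mk=((Z>20)&(Z<36)&(np.hypot(W[...,0]-451,W[...,1]+126)<60)).astype(np.uint8)
P=W[mk>0][:,:2].astype(np.float32);print(len(P),np.median(Z[mk>0]),cv2.minEnclosingCircle(P),cv2.minAreaRect(P))
S=cv2.cvtColor(im,cv2.COLOR_BGR2HSV)[...,1]
```

```text
[ 451.98719161 -126.28368819  149.94156789] [ 3.14126656e+00  1.10525459e-03 -5.63069814e-01] [-3.50469283e-01  1.88248232e-01  1.81666658e+00 -9.42375155e-05
  1.13782702e+00  1.78343626e+00] 1.4333
[-168.80875437   -1.36112295   -0.46985514   26.41293132  261.67376937]
4544 26.672052537859194 ((451.493896484375, -125.75858306884766), 33.49295425415039) ((451.63232421875, -126.10284423828125), (66.09855651855469, 66.22802734375), 56.808475494384766)
```

View pics/w1.png

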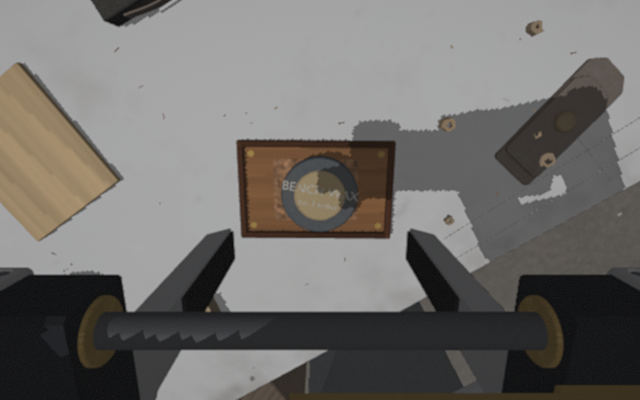

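The wrist view shows the tin at (320,195) in the tray spanning (240–393, 140–238), aligned with the jaws. Both cameras agree on (451.5,-126). Descend, grip and lift.

Call:
jog_arm(rows=[0, 0, -2.5, 0, 0, 0, 0, 0, 0, -3, 0, 0, 0, 0, 0, 0, -3, 0, 0, 0, 0, 0, 0, -2.5, 0, 0, 0, 0, 0, 0, -1.3, 0, 0, 0, 0, 0, 0, -0.9, 0, 0, 0, 0, 0, 0, 0, 0, 0, 0, 0, 0, 0, 0, 0, 0, 0, 1, 0, 0, 0, 0, 0, 0, 1, 0, 0, 0, 0, 0, 0, 1, 0, 0, 0, 0, 0, 0, 1, 0, 0, 0, 0, 0, 0, 1, 0, 0, 0, 0, 0, 0, 1], newtons=20)

```text
clock: 2.57
eef_pos: [452.1, -127.6, 19.1]
eef_rot: [-3.142, -0.001, -0.566]
wrist_force: [-2.0, -0.7, 6.2]
finger_gap: 64.1
finger_force: 20.0
```

Call:
jog_arm(rows=[0, 0, 1, 0, 0, 0, 1, 0, 0, 2, 0, 0, 0, 1, 0, 0, 2.5, 0, 0, 0, 1, 0, 0, 2.5, 0, 0, 0, 1, 0, 0, 0, 0, 0, 0, 1])

```text
clock: 2.98
eef_pos: [453.6, -128.0, 103.2]
eef_rot: [-3.14, -0.006, -0.566]
wrist_force: [0.0, 1.0, -0.2]
finger_gap: 64.4
finger_force: 20.0
```

Run:
```python
from h import *
shot('wrist','w2');s=manip.read_state();print(s['eef_pos'],s['finger_gap'],s['wrist_force'])
```

```text
[ 452.85861042 -127.72583787  100.9381646 ] 64.18437222263964 [ 0.31933721 -0.53297668 -0.56861066]
```

View pics/w2.png

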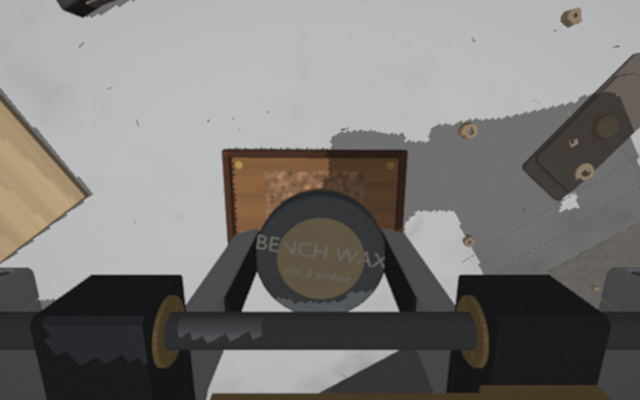

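The tin is held at (320,250) by both fingers; the tray behind it is empty. I check its tilt and its offset from the TCP.

Run:
```python
from h import *
f=np.load('pics/w2.npz');W=world(f,f['d']);P=W[225:305,275:365].reshape(-1,3);P=P[np.abs(P[:,2]-np.median(P[:,2]))<12]
A=np.c_[P[:,:2]-P[:,:2].mean(0),np.ones(len(P))];c=np.linalg.lstsq(A,P[:,2],rcond=None)[0];print('slopes',c, len(P))
z=c[2];m=(np.abs(W[...,2]-z)<5)&(np.hypot(W[...,0]-452.9,W[...,1]+127.7)<45);m[:,:250]=0;m[:,390:]=0
m=m.astype(np.uint8);Q=W[m>0][:,:2].astype(np.float32);print(cv2.minEnclosingCircle(Q),m.sum())
```

```text
slopes [ 6.40424618e-03 -5.14317323e-03  1.10876756e+02] 7133
((454.2576904296875, -129.032958984375), 36.12434387207031) 12746
```

Call:
jog_arm(rows=[2.06, 2.6, 0, 0, 0, 0.08, 1, 2.06, 2.6, 0, 0, 0, 0.08, 1, 2.06, 2.6, 0, 0, 0, 0.08, 1, 2.06, 2.6, 0, 0, 0, 0.08, 1, 2.06, 2.6, 0, 0, 0, 0.08, 1, 2.06, 2.6, 0, 0, 0, 0.08, 1, 2.06, 2.6, 0, 0, 0, 0.08, 1, 2.06, 2.6, 0, 0, 0, 0.08, 1, 0, 0, -2, 0, 0, 0, 1, 0, 0, -2, 0, 0, 0, 1, 0, 0, -1.5, 0, 0, 0, 1, 0, 0, -0.6, 0, 0, 0, 1, 0, 0, 0, 0, 0, 0, 1, 0, 0, 0, 0, 0, 0, 1])

```text
clock: 4.2
eef_pos: [616.6, 80.5, 37.6]
eef_rot: [3.142, 0.0, 0.074]
wrist_force: [0.5, -0.3, -0.7]
finger_gap: 64.5
finger_force: 20.0
```

Call:
jog_arm(rows=[0, 0, -0.8, 0, 0, 0, 1, 0, 0, -0.5, 0, 0, 0, 1, 0, 0, -0.4, 0, 0, 0, 1, 0, 0, 0, 0, 0, 0, 1, 0, 0, 0, 0, 0, 0, 0.7, 0, 0, 0, 0, 0, 0, 0.3, 0, 0, 0, 0, 0, 0, 0, 0, 0, 0, 0, 0, 0, 0, 0, 0, 0, 0, 0, 0, 0, 0, 0, 2, 0, 0, 0, 0, 0, 0, 3, 0, 0, 0, 0, 0, 0, 3, 0, 0, 0, 0, 0, 0, 3, 0, 0, 0, 0, 0, 0, 2, 0, 0, 0, 0])

```text
clock: 5.37
eef_pos: [617.2, 80.6, 153.7]
eef_rot: [3.142, -0.003, 0.074]
wrist_force: [-0.2, -0.6, 0.6]
finger_gap: 94.6
finger_force: 0.0
```

Call:
jog_arm(rows=[-0.1, -3.03, 0, 0, 0, -0.047, 0, -0.1, -3.03, 0, 0, 0, -0.047, 0, -0.1, -3.03, 0, 0, 0, -0.047, 0, -0.1, -3.03, 0, 0, 0, -0.047, 0, -0.1, -3.03, 0, 0, 0, -0.047, 0, -0.1, -3.03, 0, 0, 0, -0.047, 0, -0.1, -3.03, 0, 0, 0, -0.047, 0, -0.1, -3.03, 0, 0, 0, -0.047, 0, -0.1, -3.03, 0, 0, 0, -0.047, 0, -0.1, -3.03, 0, 0, 0, -0.047, 0, -0.1, -3.03, 0, 0, 0, -0.047, 0, -0.1, -3.03, 0, 0, 0, -0.047, 0, -0.1, -3.03, 0, 0, 0, -0.047, 0, 0, 0, 0, 0, 0, 0, 0, 0, 0, 0, 0, 0, 0, 0])

```text
clock: 6.62
eef_pos: [603.1, -314.6, 150.0]
eef_rot: [-3.142, 0.0, -0.539]
wrist_force: [1.4, 0.1, -0.5]
finger_gap: 93.7
finger_force: 0.0
```

Run:
```python
from h import *
s=manip.read_state();print(s['eef_pos'],s['eef_rot'])
shot('wrist','w3');f=np.load('pics/w3.npz');W=world(f,f['d']);Z=W[...,2]
m=(Z>36)&(Z<52)&(np.hypot(W[...,0]-604,W[...,1]+313)<60)
P=W[m][:,:2].astype(np.float32);print(np.median(Z[m]),cv2.minAreaRect(P))
shot('top','top1');f=np.load('pics/top1.npz');W=world(f,f['d']);Z=W[...,2]
m=(Z>20)&(Z<45)&(np.hypot(W[...,0]-618,W[...,1]-81)<70);P=W[m][:,:2].astype(np.float32);print('tin',np.median(Z[m]),cv2.minEnclosingCircle(P))
```

```text
[ 603.10160059 -314.57027625  150.00590895] [-3.14155942e+00  4.40700282e-04 -5.39179456e-01]
42.73790993084043 ((604.467529296875, -313.88092041015625), (64.07139587402344, 78.14315795898438), 59.25584411621094)
tin 29.894294437638823 ((614.2496948242188, 79.07054901123047), 33.77597427368164)
```

View pics/w3.png

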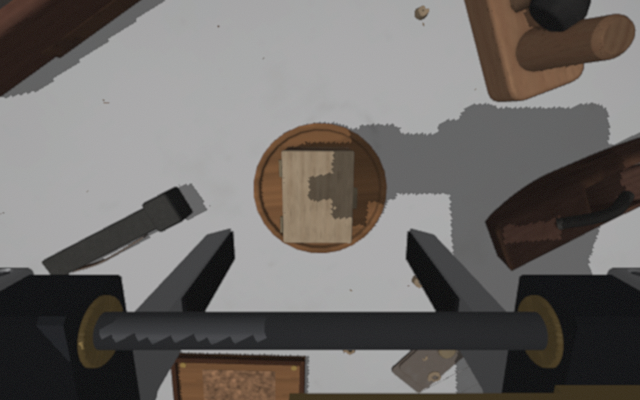

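The box top is at (283–353, 150–243), square with the jaws and in the dish at (320,188). Centre (604.4,-313.8), height 43. Descend and grip.

Call:
jog_arm(rows=[0.13, 0.07, -2.5, 0, 0, 0, 0, 0, 0, -3, 0, 0, 0, 0, 0, 0, -3, 0, 0, 0, 0, 0, 0, -2, 0, 0, 0, 0, 0, 0, -1.2, 0, 0, 0, 0, 0, 0, -0.8, 0, 0, 0, 0, 0, 0, 0, 0, 0, 0, 0, 0, 0, 0, 0, 0, 0, 1, 0, 0, 0, 0, 0, 0, 1, 0, 0, 0, 0, 0, 0, 1, 0, 0, 0, 0, 0, 0, 1, 0, 0, 0, 0, 0, 0, 1, 0, 0, 0, 0, 0, 0, 1, 0, 0, 2, 0, 0, 0, 1, 0, 0, 3, 0, 0, 0, 1, 0, 0, 3, 0, 0, 0, 1, 0, 0, 2, 0, 0, 0, 1, 0, 0, 0, 0, 0, 0, 1], newtons=30)

```text
clock: 8.22
eef_pos: [606.4, -313.5, 130.6]
eef_rot: [-3.142, -0.007, -0.537]
wrist_force: [0.4, -0.8, -0.8]
finger_gap: 57.5
finger_force: 30.0
```

Call:
jog_arm(rows=[-1.08, 1.37, 0, 0, 0, 0.11, 1, -1.08, 1.37, 0, 0, 0, 0.11, 1, -1.08, 1.37, 0, 0, 0, 0.11, 1, -1.08, 1.37, 0, 0, 0, 0.11, 1, -1.08, 1.37, 0, 0, 0, 0.11, 1, -1.08, 1.37, 0, 0, 0, 0.11, 1, -1.08, 1.37, 0, 0, 0, 0.11, 1, -1.08, 1.37, 0, 0, 0, 0.11, 1, -1.08, 1.37, 0, 0, 0, 0.11, 1, -1.08, 1.37, 0, 0, 0, 0.11, 1, -1.08, 1.37, 0, 0, 0, 0.11, 1, -1.08, 1.37, 0, 0, 0, 0.11, 1, -1.08, 1.37, 0, 0, 0, 0.11, 1, -1.08, 1.37, 0, 0, 0, 0.11, 1, 0, 0, 0, 0, 0, 0, 1, 0, 0, 0, 0, 0, 0, 1])

```text
clock: 9.55
eef_pos: [453.3, -120.5, 124.9]
eef_rot: [-3.141, 0.0, 1.002]
wrist_force: [-0.0, -0.1, -0.5]
finger_gap: 57.4
finger_force: 30.0
```

Run:
```python
from h import *
s=manip.read_state();print(s['eef_pos'],s['eef_rot'])
shot('wrist','w4')
def tray(fn,box,z=9):
    f=np.load(fn);x0,y0,x1,y1=box;S=cv2.cvtColor(f['im'],cv2.COLOR_BGR2HSV)[...,1];m=np.zeros(S.shape,np.uint8);m[y0:y1,x0:x1]=S[y0:y1,x0:x1]>80
    c=max(cv2.findContours(m,cv2.RETR_EXTERNAL,cv2.CHAIN_APPROX_NONE)[0],key=cv2.contourArea)[:,0]
    P=np.array([ray(f,u,v,z)[:2] for u,v in c],np.float32);print(fn,cv2.minAreaRect(P),cv2.minEnclosingCircle(P))
tray('pics/w1.npz',(228,125,405,250)); tray('pics/w3.npz',(240,110,400,262))
f=np.load('pics/w4.npz');W=world(f,f['d']);Z=W[...,2];p=s['eef_pos']
m=(Z>p[2]+8)&(Z<p[2]+26)&(np.hypot(W[...,0]-p[0],W[...,1]-p[1])<48)
n,l,st,c=cv2.connectedComponentsWithStats(m.astype(np.uint8));print(st[1:])
k=l==1+np.argmax(st[1:,4]);P=W[k];print(np.median(P[:,2]),cv2.minAreaRect(P[:,:2].astype(np.float32)))
```

```text
[ 453.34708074 -120.46885384  124.90402264] [-3.14092839e+00  2.03698730e-04  1.00198087e+00]
pics/w1.npz ((452.9017333984375, -123.228271484375), (138.9905242919922, 89.60954284667969), 57.452781677246094) ((452.7895202636719, -122.90381622314453), 81.88211059570312)
pics/w3.npz ((602.2578735351562, -314.50823974609375), (120.11768341064453, 118.72003173828125), 59.16117858886719) ((602.0867309570312, -314.51922607421875), 60.49574661254883)
[[  229   181   182   130 16973]
 [  237   255     1     1     1]]
141.8966247804639 ((456.3277893066406, -114.222900390625), (66.94060516357422, 81.37271118164062), 59.646568298339844)
```

View pics/w4.png

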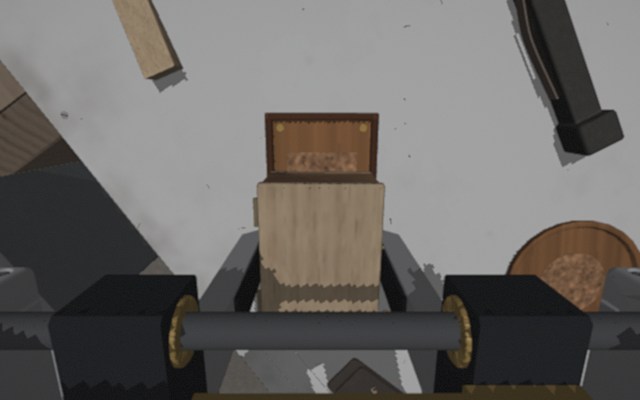

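The held box's front top edge runs from (258,183) to (384,183), aligned with the tray at (265–379, 113–180). I work out its offset from that edge.

Run:
```python
from h import *
f=np.load('pics/w4.npz');W=world(f,f['d']);s=manip.read_state();print(s['eef_pos'])
a,b=ray(f,258,183.5,141.9),ray(f,384,183.5,141.9);print(a,b,np.linalg.norm(b-a))
print('depth z',[np.round(W[v,u],1) for u,v in((265,188),(320,188),(375,188),(320,250))])
e=(b-a)/np.linalg.norm(b-a); ang=np.degrees(np.arctan2(e[1],e[0]));print('edge ang',ang)
mid=(a+b)/2;print(mid)
for n in ((e[1],-e[0]),(-e[1],e[0])):print('centre cand',mid[:2]+39*np.array(n))
```

```text
[ 453.74310001 -120.91803539  125.01562957]
[450.21972552 -72.51316017 141.9       ] [ 497.7745549  -102.85329969  141.9       ] 56.40909379584058
depth z [array([451.8, -75.9, 142.2]), array([472.5, -89.2, 141.8]), array([ 493.3, -102.5,  141.8]), array([ 456.6, -114.1,  142.7])]
edge ang -32.538011186664626
[473.99714021 -87.68322993 141.9       ]
centre cand [ 453.0206387  -120.56158732]
centre cand [494.97364172 -54.80487255]
```

Call:
jog_arm(rows=[0, -0.2, -2, 0, 0, 0, 1, 0, 0, -2.5, 0, 0, 0, 1, 0, 0, -2.5, 0, 0, 0, 1, 0, 0, -1.5, 0, 0, 0, 1, 0, 0, -0.7, 0, 0, 0, 1, 0, 0, -0.4, 0, 0, 0, 1, 0, 0, 0, 0, 0, 0, 1, 0, 0, -0.2, 0, 0, 0, 1, 0, 0, 0, 0, 0, 0, 1])

```text
clock: 10.35
eef_pos: [454.1, -123.1, 28.0]
eef_rot: [3.14, -0.0, 1.002]
wrist_force: [-0.1, 0.1, -1.9]
finger_gap: 57.2
finger_force: 30.0
```

Call:
jog_arm(rows=[-0.05, 0, -0.1, 0, 0, 0, 1, 0, 0, 0, 0, 0, 0, 1, 0, 0, 0, 0, 0, 0, 0.8, 0, 0, 0, 0, 0, 0, 0.5, 0, 0, 0, 0, 0, 0, 0.2, 0, 0, 0, 0, 0, 0, 0, 0, 0, 0, 0, 0, 0, 0, 0, 0, 0, 0, 0, 0, 0, 0, 0, 2, 0, 0, 0, 0, 0, 0, 3, 0, 0, 0, 0, 0, 0, 3, 0, 0, 0, 0, 0, 0, 3, 0, 0, 0, 0, 0, 0, 2, 0, 0, 0, 0, 0, 0, 0, 0, 0, 0, 0])

```text
clock: 11.52
eef_pos: [454.8, -123.3, 160.6]
eef_rot: [3.135, -0.001, 1.003]
wrist_force: [0.3, 0.1, 1.2]
finger_gap: 93.9
finger_force: 0.0
```

Run:
```python
from h import *
s=manip.read_state();print(s['eef_pos'],s['eef_rot'],s['joints'])
shot('wrist','w5');f=np.load('pics/w5.npz');W=world(f,f['d']);Z=W[...,2]
m=(Z>36)&(Z<52)&(np.hypot(W[...,0]-453,W[...,1]+122)<60)
P=W[m][:,:2].astype(np.float32);print(np.median(Z[m]),cv2.minAreaRect(P))
```

```text
[ 454.78066701 -123.34630747  160.56491113] [ 3.13514970e+00 -1.48781080e-03  1.00285822e+00] [-3.42606487e-01  1.74993914e-01  1.80539486e+00  1.16252716e-05
  1.15459139e+00  2.25331750e-01]
42.710189276182234 ((452.8904113769531, -122.53490447998047), (78.43619537353516, 63.92488098144531), 57.027809143066406)
```

View pics/w5.png

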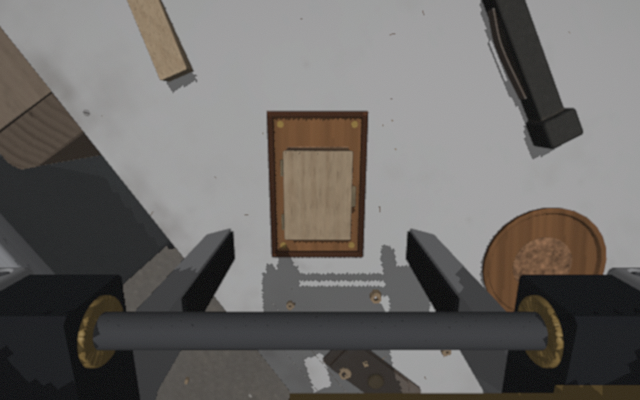

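The box sits centred and aligned in the oblong tray: box (284–352, 150–241) within tray (267–367, 112–256). Measured (452.9,-122.5), angle 57.0°. On to the jar.

Call:
jog_arm(rows=[0.22, 2.88, 0, 0, 0, 0, 0, 0.22, 2.88, 0, 0, 0, 0, 0, 0.22, 2.88, 0, 0, 0, 0, 0, 0.22, 2.88, 0, 0, 0, 0, 0, 0.22, 2.88, 0, 0, 0, 0, 0, 0.22, 2.88, 0, 0, 0, 0, 0, 0.22, 2.88, 0, 0, 0, 0, 0, 0.22, 2.88, 0, 0, 0, 0, 0, 0.22, 2.88, 0, 0, 0, 0, 0, 0.22, 2.88, 0, 0, 0, 0, 0, 0.22, 2.88, 0, 0, 0, 0, 0, 0.22, 2.88, 0, 0, 0, 0, 0, 0.22, 2.88, 0, 0, 0, 0, 0, 0.22, 2.88, 0, 0, 0, 0, 0, 0, 0, 0, 0, 0, 0, 0, 0, 0, 0, 0, 0, 0, 0])

```text
clock: 12.9
eef_pos: [483.3, 281.1, 154.7]
eef_rot: [-3.14, 0.002, 1.005]
wrist_force: [0.9, -0.5, 0.2]
finger_gap: 94.6
finger_force: 0.0
```

Run:
```python
from h import *
s=manip.read_state();print(s['eef_pos'],s['eef_rot'])
shot('wrist','w6');f=np.load('pics/w6.npz');W=world(f,f['d']);Z=W[...,2]
m=(Z>74)&(Z<90)&(np.hypot(W[...,0]-486,W[...,1]-280)<45)
P=W[m][:,:2].astype(np.float32);print(np.median(Z[m]),cv2.minEnclosingCircle(P),cv2.minAreaRect(P))
```

```text
[483.29474605 281.1175547  154.74134247] [-3.14036183e+00  2.06466090e-03  1.00477597e+00]
79.52352890200298 ((486.3877868652344, 282.0580139160156), 27.966764450073242) ((486.54351806640625, 282.6730651855469), (54.895565032958984, 54.33167266845703), 38.3231201171875)
```

View pics/w6.png

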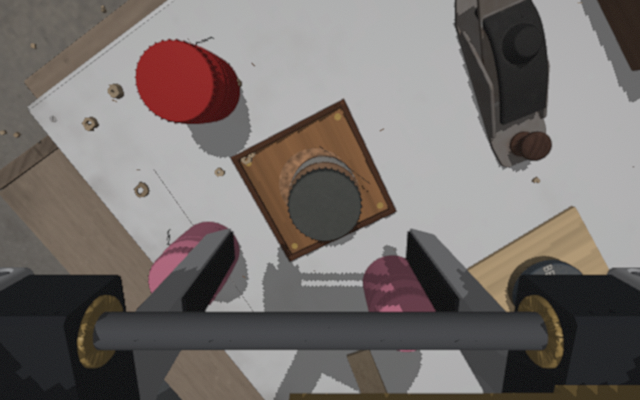

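The jar lid is at (325,203), dark, in the square tray; the pinks and red are clear of the finger paths. The measured position is (486.4,281.5), lid height 79.5 as expected. Descend, grip and lift.

Call:
jog_arm(rows=[0.3, 0.05, -2.5, 0, 0, 0, 0, 0, 0, -3, 0, 0, 0, 0, 0, 0, -3, 0, 0, 0, 0, 0, 0, -2, 0, 0, 0, 0, 0, 0, -1.3, 0, 0, 0, 0, 0, 0, 0, 0, 0, 0, 0, 0, 0, 0, 0, 0, 0, 1, 0, 0, 0, 0, 0, 0, 1, 0, 0, 0, 0, 0, 0, 1, 0, 0, 0, 0, 0, 0, 1, 0, 0, 0, 0, 0, 0, 1, 0, 0, 0, 0, 0, 0, 1, 0, 0, 2, 0, 0, 0, 1, 0, 0, 3, 0, 0, 0, 1, 0, 0, 3, 0, 0, 0, 1, 0, 0, 3, 0, 0, 0, 1, 0, 0, 1, 0, 0, 0, 1, 0, 0, 0, 0, 0, 0, 1], newtons=30)

```text
clock: 14.45
eef_pos: [487.8, 281.3, 160.7]
eef_rot: [3.139, -0.004, 1.003]
wrist_force: [-0.1, 0.6, -2.4]
finger_gap: 57.2
finger_force: 30.0
```

Call:
jog_arm(rows=[0.64, -3.31, 0, 0, 0, 0, 1, 0.64, -3.31, 0, 0, 0, 0, 1, 0.64, -3.31, 0, 0, 0, 0, 1, 0.64, -3.31, 0, 0, 0, 0, 1, 0.64, -3.31, 0, 0, 0, 0, 1, 0.64, -3.31, 0, 0, 0, 0, 1, 0.64, -3.31, 0, 0, 0, 0, 1, 0.64, -3.31, 0, 0, 0, 0, 1, 0.64, -3.31, 0, 0, 0, 0, 1, 0.64, -3.31, 0, 0, 0, 0, 1, 0.64, -3.31, 0, 0, 0, 0, 1, 0.64, -3.31, 0, 0, 0, 0, 1, 0.64, -3.31, 0, 0, 0, 0, 1, 0.64, -3.31, 0, 0, 0, 0, 1, 0.64, -3.31, 0, 0, 0, 0, 1, 0.64, -3.31, 0, 0, 0, 0, 1, 0.64, -3.31, 0, 0, 0, 0, 1, 0.64, -3.31, 0, 0, 0, 0, 1, 0, 0, 0, 0, 0, 0, 1, 0, 0, 0, 0, 0, 0, 1])

```text
clock: 16.12
eef_pos: [601.3, -316.0, 155.0]
eef_rot: [-3.138, 0.0, 1.001]
wrist_force: [0.3, 0.6, -0.9]
finger_gap: 56.8
finger_force: 30.0
```

Run:
```python
from h import *
s=manip.read_state();p=s['eef_pos'];print(p,s['eef_rot'])
shot('wrist','w7');f=np.load('pics/w7.npz');W=world(f,f['d']);Z=W[...,2]
m=(Z>p[2]+25)&(Z<p[2]+60)&(np.hypot(W[...,0]-p[0],W[...,1]-p[1])<34)
print(np.median(Z[m])-p[2])
k=m&(np.abs(Z-np.median(Z[m]))<5);P=W[k][:,:2].astype(np.float32);print(cv2.minEnclosingCircle(P),cv2.minAreaRect(P),k.sum())
A=np.c_[P-P.mean(0),np.ones(len(P))];print(np.linalg.lstsq(A,Z[k],rcond=None)[0])
```

```text
[ 601.2692615  -315.96183139  154.97784233] [-3.13758957e+00  8.03567480e-05  1.00065476e+00]
40.56601999224759
((604.333740234375, -311.1300048828125), 32.961570739746094) ((605.942138671875, -308.5953674316406), (39.39830017089844, 65.64418029785156), 56.35820007324219) 10533
[-1.52938060e-02 -1.53750029e-02  1.95442643e+02]
```

View pics/w7.png

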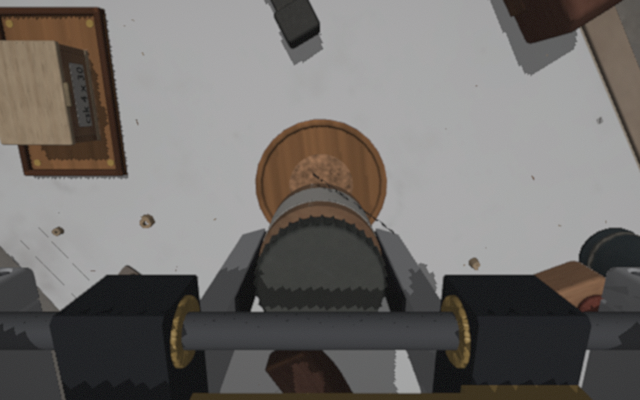

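The jar is held upright at (320,265), with the empty dish below at (321,180). The lid's front edge is at about (320,217), and I use that for the offset.

Run:
```python
from h import *
f=np.load('pics/w7.npz');u=np.array([np.cos(1.001),np.sin(1.001)]);im=f['im']
g=cv2.cvtColor(im,cv2.COLOR_BGR2HSV);print([ (v,tuple(g[v,320])) for v in range(195,235,3)])
for v in (214,218,222):
    q=ray(f,320,v,195.4)[:2];print(v,q,q-29.5*u)
W=world(f,f['d']);Z=W[...,2];m=(Z>190)&(Z<200);m[:,:240]=0;m[:,400:]=0;m[300:]=0
P=W[m][:,:2];a=P@u;print('front from depth',np.percentile(a,[95,99,99.9]),'tcp',np.array([601.3,-316])@u)
b=P@np.array([-u[1],u[0]]);print('sides',np.percentile(b,[0.5,99.5]),np.array([601.3,-316])@np.array([-u[1],u[0]]))
```

```text
[(195, (np.uint8(15), np.uint8(15), np.uint8(105))), (198, (np.uint8(15), np.uint8(10), np.uint8(105))), (201, (np.uint8(13), np.uint8(59), np.uint8(90))), (204, (np.uint8(12), np.uint8(99), np.uint8(77))), (207, (np.uint8(12), np.uint8(103), np.uint8(104))), (210, (np.uint8(13), np.uint8(101), np.uint8(106))), (213, (np.uint8(12), np.uint8(100), np.uint8(105))), (216, (np.uint8(14), np.uint8(78), np.uint8(65))), (219, (np.uint8(30), np.uint8(6), np.uint8(40))), (222, (np.uint8(30), np.uint8(6), np.uint8(40))), (225, (np.uint8(75), np.uint8(11), np.uint8(47))), (228, (np.uint8(40), np.uint8(12), np.uint8(63))), (231, (np.uint8(40), np.uint8(12), np.uint8(65))), (234, (np.uint8(45), np.uint8(16), np.uint8(65)))]
214 [ 617.82453592 -289.1112397 ] [ 601.91044926 -313.95056025]
218 [ 616.94898516 -290.47941675] [ 601.0348985  -315.31873731]
222 [ 616.06823432 -291.85571972] [ 600.15414765 -316.69504027]
front from depth [83.08977315 85.13033345 86.15604191] tcp 58.302203910713
sides [-706.69100937 -645.28811834] -676.770672398822
```

Call:
jog_arm(rows=[0.16, 0.28, -2, 0, 0, 0, 1, 0, 0, -3, 0, 0, 0, 1, 0, 0, -3, 0, 0, 0, 1, 0, 0, -2, 0, 0, 0, 1, 0, 0, -1, 0, 0, 0, 1, 0, 0, -0.4, 0, 0, 0, 1, 0, 0, 0, 0, 0, 0, 1, 0, 0, 0, 0, 0, 0, 1])

```text
clock: 16.83
eef_pos: [604.4, -312.0, 45.8]
eef_rot: [3.14, -0.0, 1.003]
wrist_force: [-0.4, -0.8, -0.7]
finger_gap: 57.0
finger_force: 30.0
```

Call:
jog_arm(rows=[0, 0, -0.2, 0, 0, 0, 1, 0, 0, 0, 0, 0, 0, 1, 0, 0, 0, 0, 0, 0, 1])

```text
clock: 17.08
eef_pos: [604.0, -312.2, 43.2]
eef_rot: [3.141, -0.0, 1.003]
wrist_force: [-0.2, 0.6, -2.0]
finger_gap: 57.1
finger_force: 30.0
```

Call:
jog_arm(rows=[-0.1, -0.12, -0.3, 0, 0, 0, 1, 0, 0, 0, 0, 0, 0, 1, 0, 0, -0.2, 0, 0, 0, 1, 0, 0, 0, 0, 0, 0, 1, 0, 0, 0, 0, 0, 0, 1])

```text
clock: 17.5
eef_pos: [602.7, -313.5, 38.9]
eef_rot: [3.141, 0.0, 1.003]
wrist_force: [-7.0, 2.4, 11.5]
finger_gap: 57.0
finger_force: 30.0
```

Contact is felt at 11 N. Release and lift.

Call:
jog_arm(rows=[0, 0, 0, 0, 0, 0, 0.8, 0, 0, 0, 0, 0, 0, 0.5, 0, 0, 0, 0, 0, 0, 0.2, 0, 0, 0, 0, 0, 0, 0, 0, 0, 0, 0, 0, 0, 0, 0, 0, 0, 0, 0, 0, 0, 0, 0, 2, 0, 0, 0, 0, 0, 0, 3, 0, 0, 0, 0, 0, 0, 3, 0, 0, 0, 0, 0, 0, 3, 0, 0, 0, 0, 0, 0, 1, 0, 0, 0, 0, 0, 0, 0, 0, 0, 0, 0, 0, 0, 0, 0, 0, 0, 0])

```text
clock: 18.58
eef_pos: [602.6, -313.2, 156.4]
eef_rot: [-3.141, 0.0, 1.003]
wrist_force: [0.2, 0.2, 0.3]
finger_gap: 94.0
finger_force: 0.0
```

```bash
python3 - <<'E'
from h import *
s=manip.read_state();print(s['eef_pos'],s['eef_rot'])
shot('wrist','w8');f=np.load('pics/w8.npz');W=world(f,f['d']);Z=W[...,2]
m=(Z>72)&(Z<90)&(np.hypot(W[...,0]-602,W[...,1]+314)<45)
P=W[m][:,:2].astype(np.float32);print(np.median(Z[m]),cv2.minEnclosingCircle(P),cv2.minAreaRect(P))
shot('top','top2')
for n in('top0','top2'):
    f=np.load(f'pics/{n}.npz');W=world(f,f['d']);Z=W[...,2]
    m=(Z>72)&(Z<90)&(np.hypot(W[...,0]-602,W[...,1]+314)<45);P=W[m][:,:2].astype(np.float32)
    if len(P):print(n,'jar',np.median(Z[m]),cv2.minEnclosingCircle(P))
    m=(Z>20)&(Z<45)&(np.hypot(W[...,0]-616,W[...,1]-80)<60);P=W[m][:,:2].astype(np.float32)
    if len(P):print(n,'tin',np.median(Z[m]),cv2.minEnclosingCircle(P))
E
python3 - <<'E'
import numpy as np,cv2
a=np.load('pics/w8.npz')['im'][60:300,180:460];cv2.imwrite('pics/c8.png',cv2.resize(a,None,fx=2,fy=2))
E
```

```text
[ 602.63162044 -313.19278249  156.44085596] [-3.14096705e+00  1.65938006e-05  1.00282660e+00]
79.54218812093023 ((602.1107788085938, -312.5982971191406), 28.09859848022461) ((602.4216918945312, -312.39849853515625), (55.04253005981445, 55.292694091796875), 10.823556900024414)
top2 jar 80.24196199771828 ((606.0587158203125, -304.33404541015625), 26.714174270629883)
top2 tin 29.926626351067554 ((614.4434204101562, 79.02922821044922), 33.974578857421875)
```

View pics/c8.png

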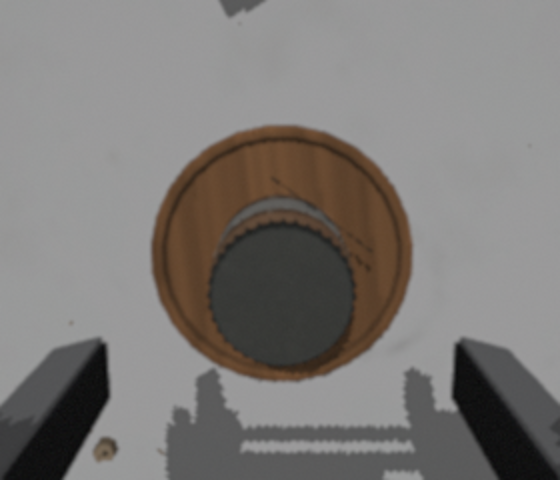

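The jar stands upright in the dish; measured (602.1,-312.6) against the dish at (602.2,-314). Now back to the tin on the board at (614.4,79).

Call:
jog_arm(rows=[0.1, 3.27, 0, 0, 0, 0, 0, 0.1, 3.27, 0, 0, 0, 0, 0, 0.1, 3.27, 0, 0, 0, 0, 0, 0.1, 3.27, 0, 0, 0, 0, 0, 0.1, 3.27, 0, 0, 0, 0, 0, 0.1, 3.27, 0, 0, 0, 0, 0, 0.1, 3.27, 0, 0, 0, 0, 0, 0.1, 3.27, 0, 0, 0, 0, 0, 0.1, 3.27, 0, 0, 0, 0, 0, 0.1, 3.27, 0, 0, 0, 0, 0, 0.1, 3.27, 0, 0, 0, 0, 0, 0.1, 3.27, 0, 0, 0, 0, 0, 0, 0, 0, 0, 0, 0, 0, 0, 0, 0, 0, 0, 0, 0])

```text
clock: 19.85
eef_pos: [614.2, 80.3, 155.7]
eef_rot: [-3.14, 0.002, 1.005]
wrist_force: [0.9, -0.7, -0.1]
finger_gap: 94.1
finger_force: 0.0
```

Run:
```python
from h import *
s=manip.read_state();print(s['eef_pos'],s['eef_rot'])
shot('wrist','w9');f=np.load('pics/w9.npz');W=world(f,f['d']);Z=W[...,2]
m=(Z>20)&(Z<40)&(np.hypot(W[...,0]-614,W[...,1]-79)<55)
P=W[m][:,:2].astype(np.float32);print(np.median(Z[m]),cv2.minEnclosingCircle(P),cv2.minAreaRect(P))
shot('top','top3');f=np.load('pics/top3.npz');W=world(f,f['d']);Z=W[...,2]
m=(Z>72)&(Z<90)&(np.hypot(W[...,0]-602,W[...,1]+314)<45);P=W[m][:,:2].astype(np.float32);print('jar',np.median(Z[m]),cv2.minEnclosingCircle(P),m.sum())
m=(Z>34)&(Z<60)&(np.hypot(W[...,0]-453,W[...,1]+122)<55);P=W[m][:,:2].astype(np.float32);print('box',cv2.minAreaRect(P))
```

```text
[614.15556047  80.32326288 155.69187201] [-3.13956377e+00  1.58812956e-03  1.00533136e+00]
28.682379898102006 ((613.9998779296875, 80.47064971923828), 33.563602447509766) ((614.3697509765625, 80.58251953125), (66.18988037109375, 66.66976165771484), 11.015629768371582)
jar 80.76155633331352 ((602.4607543945312, -313.0201110839844), 28.21751594543457) 399
box ((453.2802429199219, -123.21528625488281), (77.86150360107422, 63.97537612915039), 56.96585464477539)
```

Jar and box are confirmed by the top view, and the tin is right under the jaws. Descend, grip and lift.

Call:
jog_arm(rows=[0, 0, -2.5, 0, 0, 0, 0, 0, 0, -3, 0, 0, 0, 0, 0, 0, -3, 0, 0, 0, 0, 0, 0, -2.5, 0, 0, 0, 0, 0, 0, -1.5, 0, 0, 0, 0, 0, 0, -1, 0, 0, 0, 0, 0, 0, 0, 0, 0, 0, 0, 0, 0, 0, 0, 0, 0, 1, 0, 0, 0, 0, 0, 0, 1, 0, 0, 0, 0, 0, 0, 1, 0, 0, 0, 0, 0, 0, 1, 0, 0, 0, 0, 0, 0, 1, 0, 0, 0, 0, 0, 0, 1, 0, 0, 2, 0, 0, 0, 1, 0, 0, 3, 0, 0, 0, 1, 0, 0, 3, 0, 0, 0, 1, 0, 0, 0, 0, 0, 0, 1], newtons=20)

```text
clock: 21.37
eef_pos: [617.1, 79.4, 108.6]
eef_rot: [3.135, -0.005, 1.003]
wrist_force: [0.3, -0.4, 0.8]
finger_gap: 64.0
finger_force: 20.0
```

Call:
jog_arm(rows=[-1.67, 2.58, 1, 0, 0, 0, 1, -1.67, 2.58, 1, 0, 0, 0, 1, -1.67, 2.58, 0, 0, 0, 0, 1, -1.67, 2.58, 0, 0, 0, 0, 1, -1.67, 2.58, 0, 0, 0, 0, 1, -1.67, 2.58, 0, 0, 0, 0, 1, -1.67, 2.58, 0, 0, 0, 0, 1, -1.67, 2.58, 0, 0, 0, 0, 1, 0, 0, 0, 0, 0, 0, 1, 0, 0, 0, 0, 0, 0, 1])

```text
clock: 22.2
eef_pos: [480.5, 286.5, 122.3]
eef_rot: [-3.142, 0.0, 1.005]
wrist_force: [-0.4, -0.1, -1.1]
finger_gap: 64.4
finger_force: 20.0
```

Run:
```python
from h import *
s=manip.read_state();p=s['eef_pos'];print(p,s['eef_rot'])
shot('wrist','w10');f=np.load('pics/w10.npz');W=world(f,f['d']);Z=W[...,2]
u=np.array([np.cos(1.004),np.sin(1.004)])
k=(Z>p[2]+2)&(Z<p[2]+18)&(np.hypot(W[...,0]-p[0],W[...,1]-p[1])<40);k[:,:250]=0;k[:,390:]=0
P=W[k][:,:2];a=(P-p[:2])@u;b=(P-p[:2])@np.array([-u[1],u[0]]);print(k.sum(),np.median(Z[k])-p[2],'along u',np.percentile(a,[.3,99.7]),'b',np.percentile(b,[.3,99.7]))
f=np.load('pics/w6.npz');S=cv2.cvtColor(f['im'],cv2.COLOR_BGR2HSV)[...,1];m=np.zeros(S.shape,np.uint8);m[90:265,228:398]=S[90:265,228:398]>80
c=max(cv2.findContours(m,cv2.RETR_EXTERNAL,cv2.CHAIN_APPROX_NONE)[0],key=cv2.contourArea)[:,0]
print(cv2.minAreaRect(np.array([ray(f,x,y,9)[:2] for x,y in c],np.float32)))
```

```text
[480.45709731 286.47305808 122.28117745] [-3.14157306e+00  1.28187997e-04  1.00526782e+00]
12930 5.54944567729531 along u [-31.23050442  33.21726266] b [-32.03712994  34.00304566]
((480.23577880859375, 287.0472106933594), (113.5274429321289, 112.76273345947266), 84.31906127929688)
```

View pics/w10.png

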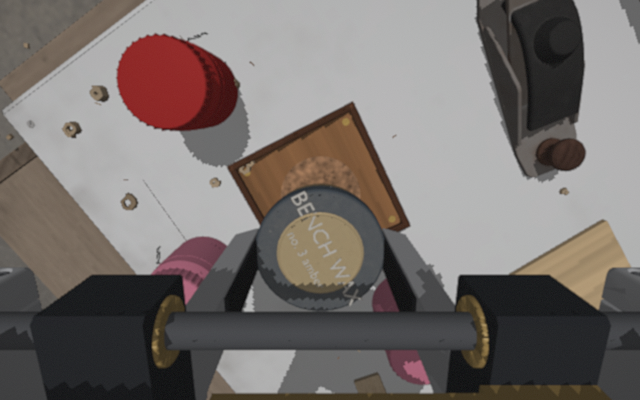

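The tin is held level at (320,247), centred over the square tray. Lowering.

Call:
jog_arm(rows=[0, -0.1, -2.5, 0, 0, 0, 1, 0, 0, -3, 0, 0, 0, 1, 0, 0, -2.5, 0, 0, 0, 1, 0, 0, -1.2, 0, 0, 0, 1, 0, 0, -0.6, 0, 0, 0, 1, 0, 0, 0, 0, 0, 0, 1, 0, 0, 0, 0, 0, 0, 1])

```text
clock: 22.83
eef_pos: [482.0, 284.5, 25.4]
eef_rot: [3.141, -0.001, 1.002]
wrist_force: [1.0, -0.2, -0.7]
finger_gap: 64.8
finger_force: 20.0
```

Call:
jog_arm(rows=[0, 0, -0.15, 0, 0, 0, 1, 0, 0, 0, 0, 0, 0, 1, 0, 0, 0, 0, 0, 0, 1])

```text
clock: 23.08
eef_pos: [481.6, 284.7, 23.7]
eef_rot: [3.141, -0.001, 1.003]
wrist_force: [-0.0, 0.0, -1.2]
finger_gap: 64.1
finger_force: 20.0
```

Call:
jog_arm(rows=[-0.05, 0.1, -0.2, 0, 0, 0, 1, 0, 0, 0, 0, 0, 0, 1, 0, 0, -0.15, 0, 0, 0, 1, 0, 0, 0, 0, 0, 0, 1, 0, 0, 0, 0, 0, 0, 1])

```text
clock: 23.5
eef_pos: [481.0, 285.9, 20.8]
eef_rot: [3.141, -0.001, 1.003]
wrist_force: [-5.6, -1.6, 14.3]
finger_gap: 64.5
finger_force: 20.0
```

Contact. Release, lift clear and look.

Call:
jog_arm(rows=[0, 0, 0, 0, 0, 0, 0.8, 0, 0, 0, 0, 0, 0, 0.5, 0, 0, 0, 0, 0, 0, 0.2, 0, 0, 0, 0, 0, 0, 0, 0, 0, 0, 0, 0, 0, 0, 0, 0, 0, 0, 0, 0, 0, 0, 0, 2, 0, 0, 0, 0, 0, 0, 3, 0, 0, 0, 0, 0, 0, 3, 0, 0, 0, 0, 0, 0, 3, 0, 0, 0, 0, 0, 0, 2, 0, 0, 0, 0, 0, 0, 0, 0, 0, 0, 0, 0, 0, 0, 0, 0, 0, 0, 0])

```text
invalid input
```

Run:
```python
from h import *
s=manip.read_state();print(s['eef_pos'])
shot('wrist','w11');shot('top','top4')
def P(f,lo,hi,c,r):
    W=world(f,f['d']);Z=W[...,2];m=(Z>lo)&(Z<hi)&(np.hypot(W[...,0]-c[0],W[...,1]-c[1])<r);return np.median(Z[m]) if m.any() else 0,W[m][:,:2].astype(np.float32)
for n in('w11','top4'):
    z,p=P(np.load(f'pics/{n}.npz'),20,40,(480,286),50);print(n,'tin',z,len(p),cv2.minEnclosingCircle(p) if len(p) else '')
for n in('top0','top4'):
    f=np.load(f'pics/{n}.npz')
    for nm,lo,hi,c,r in(('jar',72,90,(602,-314),45),('box',34,60,(453,-122),55),('wedge',9,40,(409,56),60),('dog',9,60,(662,-130),85),('plane',9,100,(670,298),85)):
        z,p=P(f,lo,hi,c,r);print(n,nm,z,np.round(p.mean(0),1) if len(p) else '',cv2.minEnclosingCircle(p) if len(p) else '')
a=np.load('pics/top4.npz')['im'][110:290,140:500];cv2.imwrite('pics/ct4.png',cv2.resize(a,None,fx=2.2,fy=2.2))
```

```text
[480.98954631 285.90665506  20.84565717]
w11 tin 26.76701046280581 13736 ((484.76068115234375, 293.3463134765625), 44.12163162231445)
top4 tin 27.40323811547197 107 ((487.8676452636719, 262.73455810546875), 26.152515411376953)
top0 jar 0  
top0 box 0  
top0 wedge 13.753610629898422 [409.1  55. ] ((408.4107666015625, 65.14556121826172), 38.5755500793457)
top0 dog 22.32297295408803 [ 661.2 -132.6] ((661.3436889648438, -129.68836975097656), 72.28157043457031)
top0 plane 38.63216481816754 [668.5 293.3] ((672.2037353515625, 287.0145568847656), 74.3921890258789)
top4 jar 80.46331810987989 [ 601.4 -312.1] ((602.7467041015625, -312.93780517578125), 28.147794723510742)
top4 box 44.07813535148037 [ 452.4 -122.9] ((453.3872375488281, -123.8181381225586), 46.89964294433594)
top4 wedge 13.406351443644219 [409.3  56. ] ((408.4789123535156, 64.98323059082031), 38.40555191040039)
top4 dog 22.09508682467126 [ 661.2 -132.4] ((659.825439453125, -129.0574188232422), 71.9987564086914)
top4 plane 39.017523298415526 [668.3 292.9] ((672.0660400390625, 286.854248046875), 74.42220306396484)
```

View pics/w11.png

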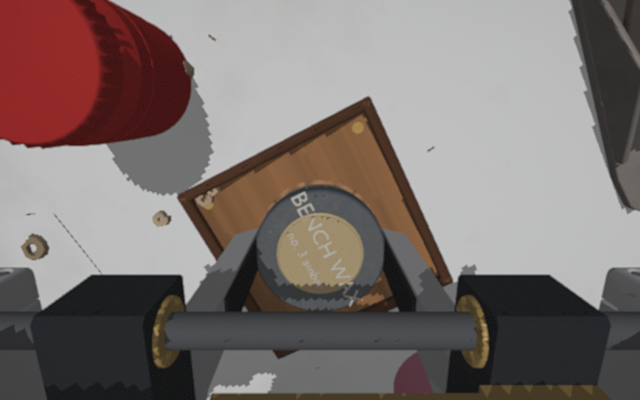

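View pics/ct4.png

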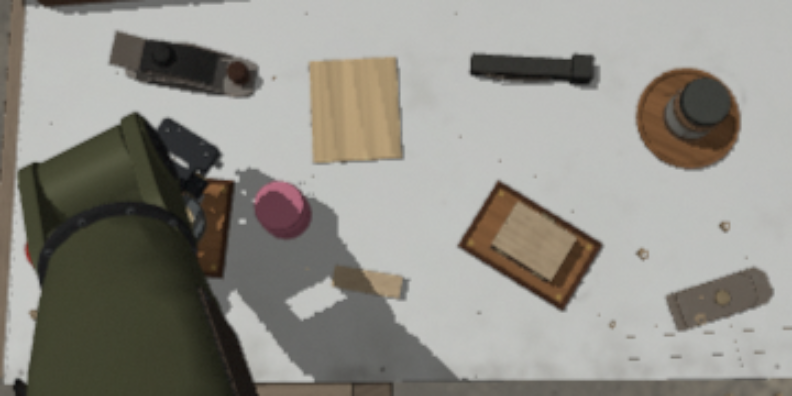

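The move call was malformed, so nothing moved. The pictures show the tin still gripped on the tray floor, the jar and box in place, and the bystanders unmoved. Repeating the release with correct rows.

Call:
jog_arm(rows=[0, 0, 0, 0, 0, 0, 0.8, 0, 0, 0, 0, 0, 0, 0.5, 0, 0, 0, 0, 0, 0, 0.2, 0, 0, 0, 0, 0, 0, 0, 0, 0, 0, 0, 0, 0, 0, 0, 0, 0, 0, 0, 0, 0, 0, 0, 2, 0, 0, 0, 0, 0, 0, 3, 0, 0, 0, 0, 0, 0, 3, 0, 0, 0, 0, 0, 0, 3, 0, 0, 0, 0, 0, 0, 2, 0, 0, 0, 0, 0, 0, 0, 0, 0, 0, 0])

```text
clock: 24.6
eef_pos: [482.2, 286.2, 153.8]
eef_rot: [3.138, -0.006, 1.003]
wrist_force: [1.2, 0.5, 0.8]
finger_gap: 93.8
finger_force: 0.0
```

Run:
```python
from h import *
s=manip.read_state();print(s['eef_pos'],s['finger_gap'],s['clock'])
shot('wrist','w12');f=np.load('pics/w12.npz');W=world(f,f['d']);Z=W[...,2]
m=(Z>18)&(Z<40)&(np.hypot(W[...,0]-481,W[...,1]-286)<50);p=W[m][:,:2].astype(np.float32)
print('tin',np.percentile(Z[m],[5,50,95]),cv2.minEnclosingCircle(p),cv2.minAreaRect(p))
```

```text
[482.17703408 286.23953222 153.8413628 ] 93.83407054300905 24.6
tin [25.2582233  26.69319492 27.86736563] ((479.98907470703125, 286.8402404785156), 33.69202423095703) ((480.3094787597656, 287.0870056152344), (66.33320617675781, 66.1610107421875), 37.08583450317383)
```

The tin is flat at (480.1,286.9), with the tray centre at (480.5,286.7). Everything is in place and the gripper is clear, so I hand in.

```bash
python3 -c "
from cell import manip;print(manip.sign_off())"
```

```text
the job is handed in; nothing more can be done
None
```

The job is handed in at about 25 s on the robot's clock: the jar is in the dish, the tin in the square tray and the box lengthwise in the oblong tray, each measured within about 2 mm of centre, and the wedge, bench dog and plane did not move.

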